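Clear the fitting pile on the audiologist's desk

ROBOT

A 6-joint arm with a two-finger parallel gripper is mounted at the origin on the work surface. World frame = base frame: x ahead of the robot, y to its left, z up, the work surface at z = 0. Lengths are in mm, angles in rad, forces in N, time in s.
With the tool pointing down it reaches from about 350 to 775 mm from the base axis. Payload 7.3 kg.
Tool frame: the origin (TCP) lies on the mounting face of the last link; the fingertips stand 178 mm ahead of it and the grasp point (between the pads) lies 159 mm ahead of it; z points along the fingers, y is the line along which they close (so a half turn about z gives the same grasp; the last joint's range is limited). The gripper opens to 92 mm and grips with 3 to 60 N. Pads are 19 mm wide; open, the fingers measure 130 mm over their backs; the gripper's body (75 mm by 190 mm) begins 47 mm behind the grasp point.
Start: joints at [-1.455, 0.342, 1.524, -0, 1.275, -0.146], TCP at [135.9, -507.108, 404.741] pointing down, gripper open.
Joint ranges: [-2.53, 2.53], [-0.77, 2.02], [0.04, 2.7], [-1, 4.14], [0.28, 2.66], [-3.11, 3.11]. Speed limits (rad/s): [2.57, 2.57, 3.14, 3.14, 3.14, 3.14].

INTERFACE

Orientations are given as [roll, pitch, yaw] about the fixed x, y, z axes, in that order (R = Rz(yaw) Ry(pitch) Rx(roll)).
In Python, from plant import bot, vision gives the robot as it stands. The module is installed in compiled form; this text tells all that it offers.
- The arm moves only by the shell command python3 -m crank 'ROWS'. ROWS is one flat JSON list of numbers that holds 1 to 5 rows one after another, with no inner brackets; each row has 5 numbers: the finger opening in mm, then dx, dy, dz in units of 100 mm, then a turn about the tool's z in units of 0.25 rad; each row is the pose to reach, as a shift and turn from the pose commanded when the command began, along the tool's axes at that moment; what a row does not reach only later rows make up. A row lasts 1/8 s, in which the tool goes at most 62.5 mm and 0.188 rad, less where a joint would pass 70% of its speed; a pose out of reach is approached as far as the arm can. The fingers move at their own pace and stop on an object; the grip force is fixed at half the most. Time passes only in rows, so rows that do not move let the fingers close. It prints the time, the measured TCP pose, the force, the opening and the grip force at its end. Input that does not fit is refused with a message, and nothing moves.
- bot.get_obs(): the state, without advancing time (a new reading comes with each control period).
- vision.capture(name): name is "scene" or "side" or "wrist"; returns a dict with "color" (420x560x3 uint8, red, green, blue), "K" (3x3 intrinsics, pixels), "R" (3x3) and "t" (3): a world point X has camera coordinates R X + t. Camera axes: x right, y down, z forward; pixel columns grow to the right and rows downward; lengths in mm; the calibration is good to about 2 mm. The wrist camera is an equidistant fisheye: a pixel r from the principal point sees the ray r / f radians off the axis. A picture is of the moment at which its call begins. There is no depth.
- bot.close_job(): hands the job in; it is judged then, once.
The state is a dict: "time": time; "joint_positions": joint angles; "dq": joint speeds; "tau": joint torques, N m; "tool_pos": TCP position; "tcp_rot": TCP orientation; "contact_force": force on the tool from outside, world axes, zero at the start; "moment": the same for the moment, N m; "grip_width": finger opening in mm; "finger_force": force on a finger pad.
Only numpy, scipy, OpenCV 4.12 (cv2) and the standard library are available. Lean on these libraries where they do the work, as an engineer would, in place of code of your own. Each camera call takes 0.05 s, during which the arm holds its last target. There are 200 camera calls.

TASK

Take the pile left after a hearing-aid fitting apart and put each thing in its own place: the small pot in the small round dish, the wide tin in the wide round dish, the case flat in the rectangular tray, and the grey interface box, which is the bottom of the pile, slid straight under the low white shelf until it is fully in, against the back. Do not tip any of them over, and leave the toy figure and the toy truck standing where they are.

Things in the scene. Friction and masses are not known exactly. Their poses are not given: they have to be found in the camera images.
- interface: Hearing-aid fitting interface, bottom of the pile: flat grey plastic box, 150 mm long (x) x 60 wide (y) x 30 high, about 0.3 kg, loose; three sockets in one short end (either end may go in first). Case and wide tin stand on it, one over each half, about 38 mm from its middle; which is at which end varies. Origin: centre of its underside.
- tin: Wide tin of ear tips: a flat round aluminium tin, closed, 52 mm in diameter, 24 mm high, about 80 g, standing on the interface box. Origin: centre of its underside, z up.
- case: Hearing-aid case: a closed black box 56 mm long (its x) x 42 mm wide (its y) x 24 mm high, about 70 g, lying on the interface box, its length nearly along the box's length. The small pot stands on it. Origin: centre of its underside, z up.
- pot: Small battery pot: a closed, slim round plastic pot 30 mm in diameter, 38 mm high, about 50 g, standing on the case on top of the pile. Origin: centre of its underside, z up.
- wide_dish: Place of the wide tin: the larger round white china dish, fixed to the desk, outside diameter 84 mm, inside 74 mm, floor 4 mm above the desk, rim 10 mm above the desk. Origin: its centre, at desk level.
- small_dish: Place of the small pot: the smaller round white china dish, fixed to the desk, outside diameter 58 mm, inside 48 mm, floor 4 mm above the desk, rim 10 mm above the desk. Origin: its centre, at desk level.
- case_tray: Place of the case: a shallow rectangular white china tray, fixed to the desk, outside 94 mm long (its x) x 68 mm wide (its y), inside 86 x 60 mm, floor 4 mm above the desk, rim 10 mm above the desk; the case fits only lengthwise. Origin: its centre, at desk level.
- low_shelf: Place of the interface: low white shelf, fixed, 110 mm wide (y). Bay under it, open towards the robot (-x): 76 mm wide, 38 high, desk as floor; roof 6 thick. Roof edge at x = -40 mm, back wall at x = +30 (70 deep): the box goes in lengthwise along +x; home, its centre is at x = -45 and 80 mm stand out. Paper on the roof from x = +25, top 68 high. Origin: desk level, bay centre line.
- figure: Bystander: a toy figure with a crown, 32 mm in diameter, 59 mm high, loose, standing on the desk to one side of the low shelf. Not to be disturbed. Origin: centre of its underside.
- truck: Bystander: a toy tanker truck 56 mm long (its x) x 27 mm wide x 35 mm high, loose, standing on the desk at the other side of the low shelf. Not to be disturbed. Origin: centre of its underside.
Not all that is in view belongs to the job. There is more than one size of the tin; the job needs the middle-sized.

How it is judged:
By the outcome, as a careful person would: the job done as asked, in the order asked, and still so for the second after the job is handed in, with the robot touching nothing.
It also fails if it takes over 125 s, if anything falls off the work surface, if the arm or the gripper's body presses on something with over 40 N, if the wrist force passes 120 N, or if a joint passes its speed limit or range.

## Working session

There is one attempt and no reset: what is moved stays moved. The work goes in short steps, Python scripts to look and compute and a shell command to move; the robot and the scene stay as the last step left them, time stands still between calls to the robot, and variables do not carry over. Pictures are saved under pics/ and viewed, at most 17 in all, crops included, and the job is handed in when it is done.

```bash
mkdir -p pics
python3 - <<'E'
from plant import bot, vision
import cv2
for n in("scene","side"):
    c=vision.capture(n); cv2.imwrite(f"pics/{n}0.png",cv2.resize(c["color"][:,:,::-1],(800,600),interpolation=cv2.INTER_CUBIC))
    print(n,c["K"].round(1).tolist(),c["R"].round(3).tolist(),c["t"].round(1).tolist())
print(bot.get_obs())
E
```

```text
scene [[387.8, 0.0, 283.0], [0.0, 387.8, 208.6], [0.0, 0.0, 1.0]] [[0.778, 0.628, -0.002], [0.462, -0.575, -0.675], [-0.425, 0.524, -0.738]] [-440.1, -227.2, 1165.7]
side [[430.2, 0.0, 279.1], [0.0, 430.2, 208.6], [0.0, 0.0, 1.0]] [[-0.804, -0.594, 0.023], [-0.326, 0.408, -0.853], [0.497, -0.693, -0.522]] [453.1, 225.1, 633.9]
{'time': 0.1, 'joint_positions': array([-1.45499179e+00,  3.42620958e-01,  1.52493613e+00,  1.00976853e-06,
        1.27539293e+00, -1.45993732e-01]), 'dq': array([ 3.19194579e-04, -1.79205745e-03, -1.37110844e-03, -7.53156376e-05,
        6.42757758e-04, -2.73347597e-04]), 'tau': array([ 3.26931789e-03, -4.31999981e+01, -2.44696480e+01,  7.18645309e-02,
        5.25353872e-02, -6.21376989e-05]), 'tool_pos': array([ 135.8891625 , -506.97492104,  404.12584228]), 'tcp_rot': array([-3.14024987e+00, -1.98418169e-04,  2.61797843e-01]), 'contact_force': array([-0.98683913,  0.3249938 , -0.51021386]), 'moment': array([ 0.02915386, -0.01227498, -0.03792791]), 'finger_force': 0.0, 'grip_width': 91.88104121763855}
```

View pics/scene0.png

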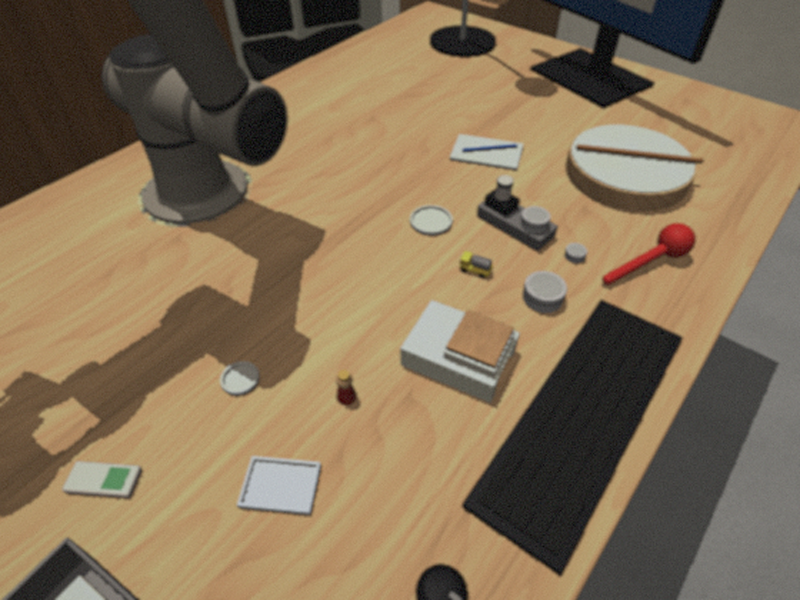

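View pics/side0.png

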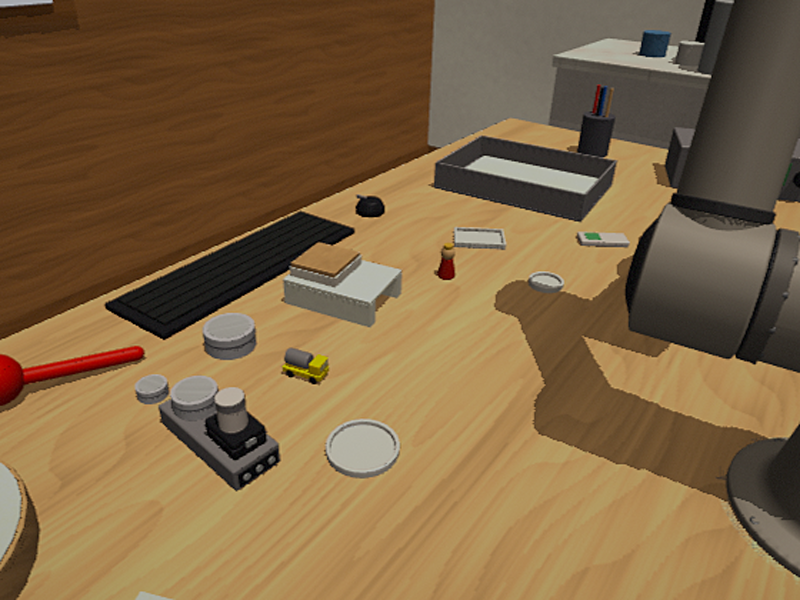

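Scene view (800x600): pile at (517,220) with pot (504,185), case (501,202) and tin (536,218). Wide dish (431,220), small dish (239,378), tray (280,485), shelf (460,350), figure (345,390), truck (476,265).
Tin candidates: large loose (545,290), small loose (576,253), and the one on the box (536,218). The one on the box fits, being middle-sized and standing on the interface. I'll confirm in an enlarged crop.

```bash
cat > h.py <<'E'
import numpy as np, cv2
from plant import bot, vision
def cap(n): return vision.capture(n)
def ray(c,u,v,fish=False):
    K=c["K"];x=(u-K[0,2])/K[0,0];y=(v-K[1,2])/K[1,1]
    if fish:
        r=np.hypot(x,y);s=np.sin(r)/max(r,1e-9);d=np.array([x*s,y*s,np.cos(r)])
    else: d=np.array([x,y,1.])
    return -c["R"].T@c["t"], c["R"].T@d
def at(c,u,v,z,fish=False):
    o,d=ray(c,u,v,fish); return (o+d*(z-o[2])/d[2])[:2].round(1)
def v8(c,u,v,z): return at(c,(u+.5)*.7-.5,(v+.5)*.7-.5,z)
def proj(c,X,fish=False):
    p=c["R"]@np.asarray(X,float)+c["t"]
    a,b=p[0]/p[2],p[1]/p[2]
    if fish:
        t=np.arctan2(np.hypot(p[0],p[1]),p[2]);k=t/np.hypot(p[0],p[1]);a,b=p[0]*k,p[1]*k
    K=c["K"];return np.array([a*K[0,0]+K[0,2],b*K[1,1]+K[1,2]])
def crop(c,x0,y0,w,h,f): return cv2.resize(c["color"][y0:y0+h,x0:x0+w,::-1],None,fx=f,fy=f,interpolation=cv2.INTER_CUBIC)
E
python3 - <<'E'
from h import *
s,d=cap("scene"),cap("side")
S=dict(pot=(505,182,92),tin=(536,213,54),wide=(431,219,10),small=(239,377,10),tray=(280,485,10),fig=(345,400,0),truck=(476,270,5),bigtin=(545,280,30))
D=dict(pot=(230,396,92),tin=(194,385,54),wide=(363,446,10),small=(546,281,10),tray=(480,237,10),fig=(446,277,0),truck=(305,375,5),bigtin=(230,325,30))
for k in S: print(k,v8(s,*S[k]),v8(d,*D[k]))
print("shelf roof corners",[v8(s,*p,44) for p in((402,349),(434,302),(492,384))],[v8(d,*p,44) for p in((285,285),(375,305),(402,270))])
a=crop(s,325,115,95,75,5.26)[:390,:500]; b=crop(d,85,245,120,105,5)
cv2.imwrite("pics/pileS.png",crop(s,325,115,130,97,6)); cv2.imwrite("pics/pileD.png",crop(d,85,245,125,98,6))
E
```

```text
pot [551.3 315. ] [544.4 322.4]
tin [623.2 316.9] [629.6 308.3]
wide [450.7 224.9] [443.8 230.3]
small [ 448.6 -252.7] [ 442.7 -246.8]
tray [ 622.5 -329.2] [ 612.8 -323.3]
fig [ 595.8 -177.9] [ 589.  -169.1]
truck [596.3 166.4] [587.5 174.2]
bigtin [713.8 197.2] [722.9 180. ]
shelf roof corners [array([623.3, -77.7]), array([603.9,  28. ]), array([761.8, -45.9])] [array([724.8,  71.1]), array([584.3,  31.2]), array([615.5, -76.8])]
```

View pics/pileD.png

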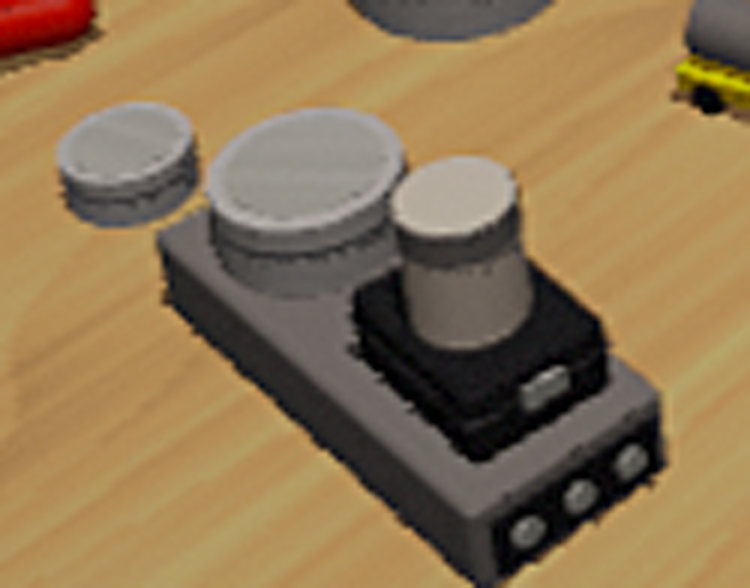

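The crop confirms it: the tin on the box (305,190) is clearly larger than the small one (125,150) and belongs to the pile. The pot stands on the case, which is at the socket end. I'll use the wrist camera to refine positions, starting over the small dish and tray.

```bash
cat >> h.py <<'E'
def togo(x,y,z,yaw=None):
    o=bot.get_obs(); p=o["tool_pos"]; w=o["tcp_rot"][2]; e=np.array([x,y,z])-p
    c,s=np.cos(w),np.sin(w)
    t=[c*e[0]+s*e[1], s*e[0]-c*e[1], -e[2]]
    print("tool shift",np.round(t,1),"turn(tool z)",None if yaw is None else round(w-yaw,3),"yaw now",round(w,3),"q6",o["joint_positions"][5].round(2))
E
python3 - <<'E'
from h import *
c=cap("wrist"); o=bot.get_obs()
C=-c["R"].T@c["t"]; print(c["K"].round(1).tolist(),(C-o["tool_pos"]).round(1),c["R"][2].round(3), c["R"].round(2).tolist())
togo(510,-280,420,0.26)
E
```

```text
[[325.2, 0.0, 269.4], [0.0, 325.2, 209.8], [0.0, 0.0, 1.0]] [ 73.1  20.6 -20. ] [-0.272 -0.071 -0.96 ] [[0.26, -0.97, -0.0], [-0.93, -0.25, 0.28], [-0.27, -0.07, -0.96]]
tool shift [ 420.1 -122.5  -15.6] turn(tool z) 0.002 yaw now 0.262 q6 -0.15
```

The manual's scale: shifts go in units of 100 mm and turns go in units of 0.25 rad. Converting my numbers, 300 mm is 3, 240 mm is 2.4.

```bash
python3 -m crank '[92, 0.6, -0.175, -0.03, 0, 92, 1.2, -0.35, -0.06, 0, 92, 1.8, -0.525, -0.09, 0, 92, 2.4, -0.7, -0.12, 0, 92, 3, -0.875, -0.15, 0]'; python3 -m crank '[92, 0.6, -0.175, 0, 0, 92, 1.2, -0.35, 0, 0, 92, 1.2, -0.35, 0, 0]'
python3 - <<'E'
from h import *
c=cap("wrist"); np.savez("w1.npz",**c); cv2.imwrite("pics/w1.png",c["color"][:,:,::-1])
for n,X in dict(small=(446,-250,10),tray=(618,-326,10),fig=(592,-173,59),pile=(590,315,30)).items(): print(n,proj(c,X,1).round())
E
```

```text
time: 0.88
tool_pos: [404.2, -343.8, 419.9]
tcp_rot: [3.141, -0.0, 0.262]
contact_force: [0.2, -2.3, 0.3]
grip_width: 91.9
finger_force: 0.0
time: 1.25
tool_pos: [512.5, -277.4, 419.0]
tcp_rot: [-3.141, -0.0, 0.267]
contact_force: [-1.0, -0.4, 0.1]
grip_width: 91.8
finger_force: 0.0
small [236. 224.]
tray [333. 108.]
fig [195.  92.]
pile [-54.  61.]
```

View pics/w1.png

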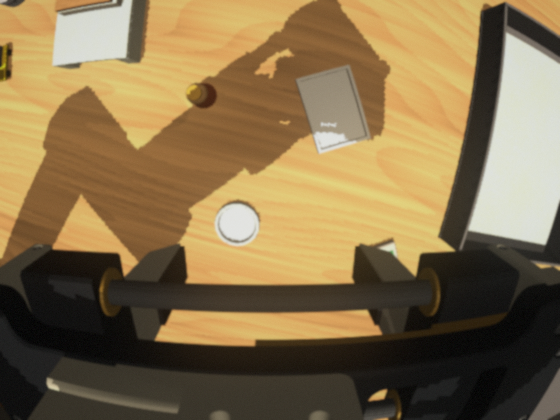

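Wrist view: small dish (237,223), tray corners (297,78),(349,66),(369,137),(319,153), figure (199,94), shelf front edge (52,67)-(133,63). These agree with the predictions.

Run:
```python
from h import *
c=dict(np.load("w1.npz")); 
g=cv2.cvtColor(c["color"],cv2.COLOR_RGB2HSV)
m=((g[...,1]<70)&(g[...,2]>110)).astype(np.uint8); m[:, :200]=0;m[:,275:]=0;m[:190]=0;m[255:]=0
n,l,st,ce=cv2.connectedComponentsWithStats(m);k=1+np.argmax(st[1:,4]);pts=np.argwhere(l==k)[:,::-1].astype(np.float32)
(u,v),r=cv2.minEnclosingCircle(pts); print("small",u,v,r,at(c,u,v,10,1), "diam",np.linalg.norm(at(c,u-r,v,10,1)-at(c,u+r,v,10,1)))
P=[at(c,*p,10,1) for p in((297,78),(349,66),(369,137),(319,153))]; P=np.array(P);print(P,P.mean(0),np.linalg.norm(P-np.roll(P,-1,0),axis=1))
e=(P[3]+P[2]-P[0]-P[1]);print("tray yaw",np.arctan2(e[1],e[0]))
print("shelf",at(c,52,67,44,1),at(c,133,63,44,1),"fig",at(c,199,94,30,1))
togo(460,260,420,0.0)
```

```text
small 236.60000610351562 224.0500030517578 22.500370025634766 [ 446.3 -250.6] diam 57.596961725424364
[[ 639.7 -274.5]
 [ 673.3 -330.3]
 [ 597.4 -379. ]
 [ 560.2 -324.7]] [ 617.65  -327.125] [65.13524392 90.18037481 65.82043756 94.02281638]
tray yaw -2.5748217988926423
shelf [593.4  29.9] [611.8 -88. ] fig [ 591.8 -171.5]
tool shift [  92.3 -533.2   -1. ] turn(tool z) 0.266 yaw now 0.266 q6 0.67
```

```bash
python3 -m crank '[92, 0.1, -0.6, 0, 0, 92, 0.2, -1.2, 0, 0, 92, 0.3, -1.8, 0, 0, 92, 0.4, -2.4, 0, 0, 92, 0.5, -3, 0, 0]'; python3 -m crank '[92, 0.1, -0.6, 0, 0, 92, 0.2, -1.2, 0, 0, 92, 0.3, -1.8, 0, 0, 92, 0.4, -2.35, 0, 0, 92, 0.4, -2.35, 0, 0]'
python3 - <<'E'
from h import *
c=cap("wrist"); np.savez("w2.npz",**c); cv2.imwrite("pics/w2.png",crop(c,0,0,560,290,1.42))
E
```

```text
time: 1.92
tool_pos: [479.2, 23.0, 419.9]
tcp_rot: [3.141, -0.0, 0.26]
contact_force: [0.8, -0.1, -0.6]
grip_width: 92.1
finger_force: 0.0
time: 2.55
tool_pos: [457.3, 261.6, 419.5]
tcp_rot: [-3.141, 0.0, 0.265]
contact_force: [-0.3, 0.5, -0.2]
grip_width: 91.9
finger_force: 0.0
```

View pics/w2.png

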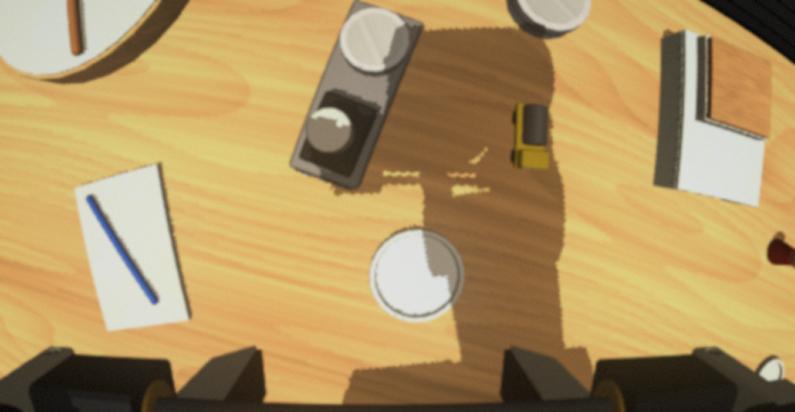

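Wrist view 2 (scaled 1.42): pot top (331,129), tin top (374,40), box top corners (356,2),(423,24),(357,188),(290,165), case top about (332,92),(391,107),(363,177),(303,153). Wide dish (417,274), shelf front edge (678,188)-(758,205).

Run:
```python
from h import *
c=dict(np.load("w2.npz")); d=cap("side"); A=lambda u,v,z:at(c,(u+.5)/1.42-.5,(v+.5)/1.42-.5,z,1)
def quad(P):
    P=np.array(P);e=P[0]+P[1]-P[2]-P[3];print(P.tolist(),"c",P.mean(0).round(1),"sides",np.linalg.norm(P-np.roll(P,-1,0),axis=1).round(1),"yaw",np.arctan2(e[1],e[0]).round(3))
print("pot",A(331,129,92),"tin",A(374,40,54),"wide",A(417,274,10),"truck",A(532,136,30))
quad([A(356,2,30),A(423,24,30),A(357,188,30),A(290,165,30)])
quad([A(332,92,54),A(391,107,54),A(363,177,54),A(303,153,54)])
quad([A(685,32,44),A(785,65,44),A(758,205,44),A(678,188,44)])
```

```text
pot [545.9 322.2] tin [622.2 314.4] wide [448.8 230. ] truck [589.9 173.4]
[[657.6, 339.5], [652.7, 283.0], [508.3, 298.1], [513.3, 355.1]] c [583.  318.9] sides [ 56.7 145.2  57.2 145.1] yaw -0.106
[[575.3, 333.7], [575.0, 288.7], [518.8, 294.9], [525.5, 343.0]] c [548.6 315.1] sides [45.  56.5 48.6 50.7] yaw -0.145
[[738.0, 60.7], [776.6, -75.9], [618.7, -76.1], [595.4, 30.9]] c [682.2 -15.1] sides [141.9 157.9 109.5 145.7] yaw 0.1
```

Run:
```python
from h import *
togo(546,321,300,-0.106)
```

```text
tool shift [101.  -37.1 119.5] turn(tool z) 0.368 yaw now 0.262 q6 1.68
```

Converted, 119.5 mm is 1.195, 101 mm is 1.01, 0.37 rad is 1.48.

```bash
python3 -m crank '[92, 0.34, -0.12, 0.4, 0.5, 92, 0.68, -0.24, 0.8, 1, 92, 1.01, -0.37, 1.195, 1.48, 92, 1.01, -0.37, 1.195, 1.48]'
python3 - <<'E'
from h import *
c=cap("wrist"); np.savez("w3.npz",**c); cv2.imwrite("pics/w3.png",crop(c,80,20,400,280,2)); d=cap("side");np.savez("d3.npz",**d)
togo(546,321,241,-0.106)
print(proj(c,(546,321,92),1),proj(c,(622,314.4,54),1),proj(c,(545,322,54),1))
E
```

```text
time: 3.15
tool_pos: [547.3, 319.6, 295.0]
tcp_rot: [3.137, 0.007, -0.111]
contact_force: [-0.5, -0.6, -0.7]
grip_width: 91.8
finger_force: 0.0
tool shift [-0.7 -1.2 59.1] turn(tool z) -0.003 yaw now -0.109 q6 2.09
[267.43552554 244.24617109] [264.49070842 115.50900982] [266.29643343 225.14124979]
```

View pics/w3.png

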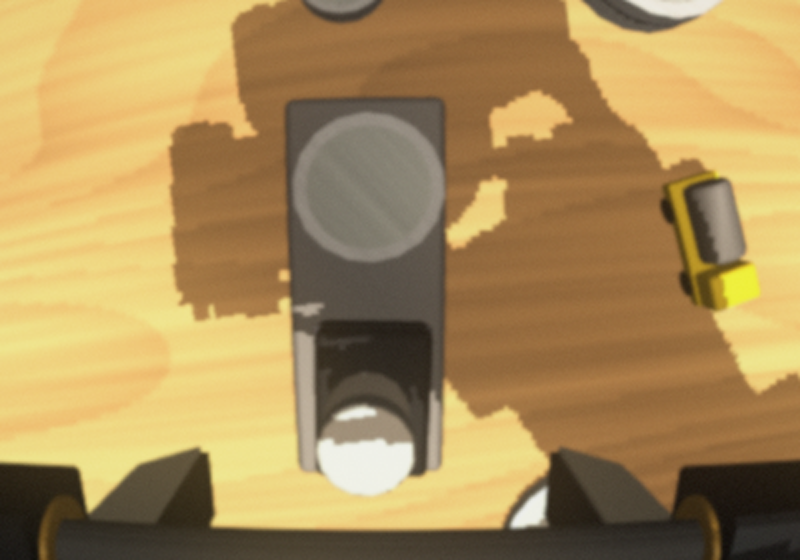

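Wrist view 3: pot top (366,449), tin top (369,187), box far end (288..444,100), case far edge (318..432,323). All are aligned with the tool.

```bash
python3 - <<'E'
from h import *
c=dict(np.load("w3.npz")); A=lambda u,v,z:at(c,(u+.5)/2-.5+80,(v+.5)/2-.5+20,z,1)
print("pot",A(366,449,92),"tin",A(369,187,54)); L,R=A(318,323,54),A(432,323,54); print("case far",L,R)
L2,R2=A(316,440,54),A(428,440,54);print(L2,R2)
print("box",A(288,100,30),A(444,98,30),A(300,465,30),A(440,468,30))
E
python3 -m crank '[92, 0, -0.01, 0.3, 0, 92, 0, -0.02, 0.56, 0, 92, 0, -0.02, 0.56, 0]'; python3 -m crank '[10, 0, 0, 0, 0, 10, 0, 0, 0, 0, 10, 0, 0, 0, 0, 10, 0, 0, 0, 0, 10, 0, 0, 0, 0]'
```

```text
pot [546.3 323.8] tin [623.5 314.4]
case far [579.1 337.3] [574.7 298. ]
[536.  344.1] [531.4 303.3]
box [660.4 340.7] [654.4 283.3] [516.3 355.8] [508.4 298.5]
time: 3.62
tool_pos: [545.8, 322.4, 245.0]
tcp_rot: [3.141, 0.001, -0.108]
contact_force: [-0.5, 0.5, 0.8]
grip_width: 92.0
finger_force: 0.0
time: 4.25
tool_pos: [546.2, 323.7, 244.2]
tcp_rot: [3.142, -0.0, -0.108]
contact_force: [0.1, -0.8, -0.7]
grip_width: 46.3
finger_force: 0.0
```

```bash
python3 -m crank '[10, 0, 0, 0, 0, 10, 0, 0, 0, 0, 10, 0, 0, 0, 0, 10, 0, 0, 0, 0]'; python3 -m crank '[10, 0, 0, -0.3, 0, 10, 0, 0, -0.6, 0, 10, 0, 0, -1, 0, 10, 0, 0, -1, 0]'
python3 - <<'E'
from h import *
togo(446.3,-250.5,300,-0.108)
E
```

```text
time: 4.75
tool_pos: [546.2, 323.6, 244.0]
tcp_rot: [3.141, 0.0, -0.108]
contact_force: [0.1, 0.6, -0.3]
grip_width: 29.4
finger_force: 30.0
time: 5.25
tool_pos: [546.8, 324.0, 347.9]
tcp_rot: [-3.138, -0.006, -0.108]
contact_force: [0.3, -0.0, -1.4]
grip_width: 29.5
finger_force: 30.0
tool shift [-37.9 581.9  47.9] turn(tool z) -0.0 yaw now -0.108 q6 2.09
```

Converted, -12 mm is -0.12, -4 mm is -0.04.

```bash
python3 -m crank '[10, -0.04, 0.6, 0, 0, 10, -0.08, 1.2, 0, 0, 10, -0.12, 1.8, 0, 0, 10, -0.16, 2.4, 0, 0, 10, -0.2, 3, 0, 0]'; python3 -m crank '[10, -0.04, 0.6, 0, 0, 10, -0.08, 1.2, 0, 0, 10, -0.12, 1.8, 0, 0, 10, -0.16, 2.4, 0, 0, 10, -0.18, 2.82, 0, 0]'; python3 -m crank '[10, 0, 0, 0.3, 0, 10, 0, 0, 0.6, 0, 10, 0, 0, 0.9, 0, 10, 0, 0, 0.9, 0]'
python3 - <<'E'
from h import *
togo(446.3,-250.5,196,-0.108)
E
```

```text
time: 5.88
tool_pos: [493.1, 25.8, 343.3]
tcp_rot: [3.141, 0.001, -0.108]
contact_force: [0.9, 0.2, 0.3]
grip_width: 29.5
finger_force: 30.0
time: 6.5
tool_pos: [444.6, -253.1, 343.2]
tcp_rot: [-3.141, 0.001, -0.11]
contact_force: [0.6, -0.0, -0.1]
grip_width: 29.4
finger_force: 30.0
time: 7.0
tool_pos: [444.7, -250.2, 251.6]
tcp_rot: [-3.138, 0.006, -0.108]
contact_force: [0.0, 0.5, 0.4]
grip_width: 29.3
finger_force: 30.0
tool shift [ 1.6  0.1 55.6] turn(tool z) -0.0 yaw now -0.108 q6 1.02
```

Converted, 56 mm is 0.56, 54 mm is 0.54.

```bash
python3 -m crank '[10, 0.016, 0, 0.25, 0, 10, 0.016, 0, 0.45, 0, 10, 0.016, 0, 0.54, 0, 10, 0.016, 0, 0.56, 0, 10, 0.016, 0, 0.56, 0]'; python3 -m crank '[10, 0, 0, 0.01, 0, 10, 0, 0, 0.02, 0, 10, 0, 0, 0.02, 0]'
```

```text
time: 7.62
tool_pos: [447.4, -251.2, 198.9]
tcp_rot: [3.141, -0.001, -0.108]
contact_force: [0.7, 0.7, -0.5]
grip_width: 29.3
finger_force: 30.0
time: 8.0
tool_pos: [447.2, -251.0, 196.3]
tcp_rot: [3.141, -0.0, -0.108]
contact_force: [0.2, 0.0, -0.7]
grip_width: 29.4
finger_force: 30.0
```

Converted, 2 mm is 0.02, 1 mm is 0.01.

```bash
python3 -m crank '[10, 0, 0, 0.01, 0, 10, 0, 0, 0.02, 0, 10, 0, 0, 0.02, 0, 10, 0, 0, 0.02, 0]'; python3 -m crank '[10, 0, 0, 0.01, 0, 10, 0, 0, 0.01, 0]'
```

```text
time: 8.5
tool_pos: [447.2, -251.0, 194.2]
tcp_rot: [3.142, 0.0, -0.108]
contact_force: [0.7, 0.9, -1.0]
grip_width: 28.9
finger_force: 30.0
time: 8.75
tool_pos: [447.2, -251.0, 194.0]
tcp_rot: [3.141, -0.0, -0.108]
contact_force: [-1.7, 1.9, 7.3]
grip_width: 29.4
finger_force: 30.0
```

```bash
python3 -m crank '[70, 0, 0, 0, 0, 70, 0, 0, 0, 0, 70, 0, 0, 0, 0, 70, 0, 0, 0, 0, 70, 0, 0, 0, 0]'; python3 -m crank '[92, 0, 0, -0.2, 0, 92, 0, 0, -0.6, 0, 92, 0, 0, -1.2, 0, 92, 0, 0, -1.5, 0, 92, 0, 0, -1.5, 0]'
python3 - <<'E'
from h import *
c=cap("wrist"); cv2.imwrite("pics/w4.png",crop(c,130,60,270,200,2))
togo(549,321,344,-0.115)
E
```

```text
time: 9.38
tool_pos: [447.2, -251.0, 193.1]
tcp_rot: [3.142, 0.0, -0.108]
contact_force: [-0.1, 0.1, -1.0]
grip_width: 69.1
finger_force: 0.0
time: 10.0
tool_pos: [447.6, -251.2, 345.7]
tcp_rot: [3.139, -0.005, -0.108]
contact_force: [-1.0, 0.0, -0.1]
grip_width: 91.9
finger_force: 0.0
tool shift [ 3.950e+01 -5.796e+02 -2.000e-01] turn(tool z) 0.007 yaw now -0.108 q6 1.02
```

View pics/w4.png

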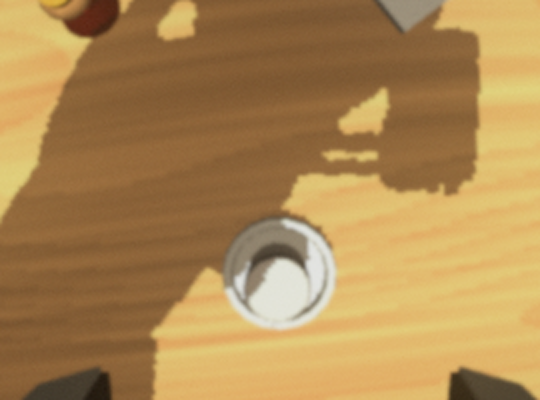

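The pot stands upright inside the small dish (pot 279,288, dish 280,270). Next is the case.

```bash
python3 -m crank '[92, 0.04, -0.6, 0, 0, 92, 0.08, -1.2, 0, 0, 92, 0.12, -1.8, 0, 0, 92, 0.16, -2.4, 0, 0, 92, 0.2, -3, 0, 0]'; python3 -m crank '[92, 0.04, -0.6, 0, 0, 92, 0.08, -1.2, 0, 0, 92, 0.12, -1.8, 0, 0, 92, 0.16, -2.4, 0, 0, 92, 0.19, -2.8, 0, 0]'; python3 -m crank '[92, -0.4, 0, 0, 0.028, 92, -0.4, 0, 0, 0.028]'
python3 - <<'E'
from h import *
c=cap("wrist"); np.savez("w5.npz",**c); cv2.imwrite("pics/w5.png",crop(c,150,70,240,180,3.3))
E
```

```text
time: 10.68
tool_pos: [499.2, 47.0, 341.4]
tcp_rot: [3.141, 0.003, -0.108]
contact_force: [1.2, -0.1, 0.3]
grip_width: 92.0
finger_force: 0.0
time: 11.3
tool_pos: [548.2, 324.0, 340.5]
tcp_rot: [3.14, 0.003, -0.106]
contact_force: [1.1, 0.1, -0.6]
grip_width: 91.8
finger_force: 0.0
time: 11.55
tool_pos: [506.6, 326.6, 340.4]
tcp_rot: [3.138, 0.005, -0.113]
contact_force: [-0.4, -1.0, 0.5]
grip_width: 91.6
finger_force: 0.0
```

View pics/w5.png

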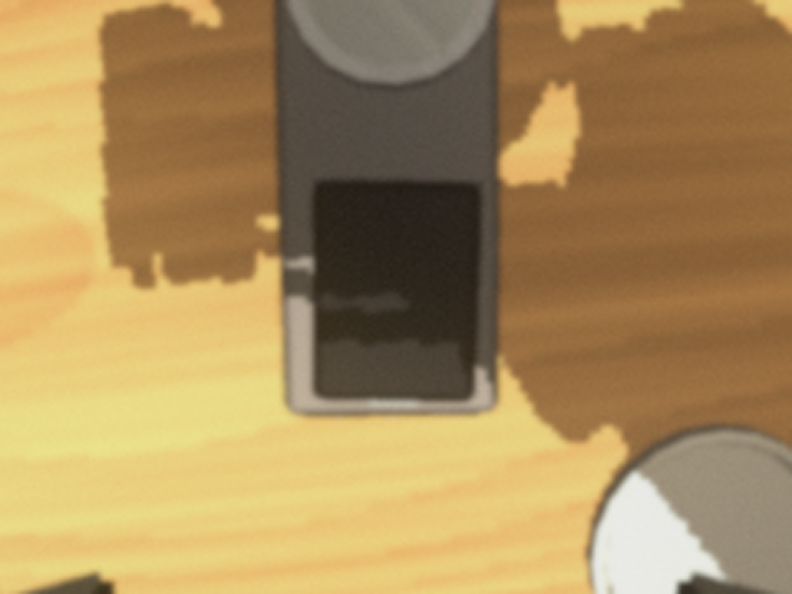

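Case top corners are (314,182),(481,184),(474,400),(314,400). The box near end is (286..497,412), and the lower tin edge is (393,82).

Run:
```python
from h import *
c=dict(np.load("w5.npz")); A=lambda u,v,z:at(c,(u+.5)/3.3-.5+150,(v+.5)/3.3-.5+70,z,1)
P=np.array([A(314,182,54),A(481,184,54),A(474,400,54),A(314,400,54)]);m=(P[0]+P[1]-P[2]-P[3])/2
print(P.tolist(),P.mean(0),np.linalg.norm(P-np.roll(P,-1,0),axis=1),np.arctan2(m[1],m[0]),np.arctan2(*(P[0]-P[3])[::-1]),np.arctan2(*(P[1]-P[2])[::-1]))
print("box L",A(278,10,30),A(287,405,30),"R",A(497,10,30),A(497,405,30))
p=P.mean(0);togo(p[0],p[1],241,m[1]/m[0]);print("tin edge",A(393,82,54))
```

```text
[[576.2, 339.0], [571.1, 298.3], [516.7, 305.4], [521.3, 346.0]] [546.325 322.175] [41.0182886  54.86137074 40.85976016 55.34446675] -0.12829419758158486 -0.12682025176680814 -0.12978112261743935
box L [623.5 344.8] [515.4 356.1] R [616.8 287. ] [508.7 297.9]
tool shift [ 38.6  -0.5 100.2] turn(tool z) 0.015 yaw now -0.114 q6 2.13
tin edge [598.5 316.9]
```

Converted, 40 mm is 0.4, 118 mm is 1.18, 0.015 rad is 0.06.

```bash
python3 -m crank '[92, 0.2, 0, 0.4, 0.06, 92, 0.385, -0.005, 0.8, 0.06, 92, 0.385, -0.005, 1.12, 0.06, 92, 0.385, -0.005, 1.18, 0.06, 92, 0.385, -0.005, 1.18, 0.06]'
python3 - <<'E'
from h import *
togo(546.3,322.2,218,-0.128)
E
```

```text
time: 12.22
tool_pos: [547.6, 321.5, 225.3]
tcp_rot: [3.141, -0.0, -0.131]
contact_force: [0.9, -0.2, -0.1]
grip_width: 91.9
finger_force: 0.0
tool shift [-1.4 -0.5  7.3] turn(tool z) -0.003 yaw now -0.131 q6 2.11
```

```bash
python3 -m crank '[70, -0.012, -0.005, 0.06, 0, 50, -0.012, -0.005, 0.06, 0, 30, -0.012, -0.005, 0.06, 0, 30, -0.012, -0.005, 0.06, 0, 30, -0.012, -0.005, 0.06, 0]'; python3 -m crank '[20, 0, 0, 0, 0, 20, 0, 0, 0, 0, 20, 0, 0, 0, 0, 20, 0, 0, 0, 0]'
```

```text
time: 12.85
tool_pos: [546.0, 322.5, 219.3]
tcp_rot: [-3.142, -0.0, -0.13]
contact_force: [-0.1, -0.6, -0.1]
grip_width: 46.4
finger_force: 0.0
time: 13.35
tool_pos: [546.0, 322.4, 219.3]
tcp_rot: [3.142, -0.0, -0.13]
contact_force: [-1.1, -0.7, 1.8]
grip_width: 41.4
finger_force: 30.0
```

Converted, -30 mm is -0.3, -110 mm is -1.1.

```bash
python3 -m crank '[20, 0, 0, -0.3, 0, 20, 0, 0, -0.7, 0, 20, 0, 0, -1.1, 0, 20, 0, 0, -1.1, 0]'
python3 - <<'E'
from h import *
togo(617.6,-327,330,0.567)
E
```

```text
time: 13.85
tool_pos: [546.6, 322.8, 332.7]
tcp_rot: [-3.138, -0.006, -0.13]
contact_force: [0.1, -0.3, -1.3]
grip_width: 41.7
finger_force: 30.0
tool shift [154.7 635.1   2.7] turn(tool z) -0.697 yaw now -0.13 q6 2.11
```

Converted, 295 mm is 2.95, 236 mm is 2.36.

```bash
python3 -m crank '[20, 0.14, 0.59, 0, 0, 20, 0.28, 1.18, 0, 0, 20, 0.42, 1.77, 0, 0, 20, 0.56, 2.36, 0, 0, 20, 0.7, 2.95, 0, 0]'; python3 -m crank '[20, 0.14, 0.59, 0, 0, 20, 0.28, 1.18, 0, 0, 20, 0.42, 1.77, 0, 0, 20, 0.56, 2.36, 0, 0, 20, 0.7, 2.95, 0, 0]';  python3 -m crank '[20, 0.05, 0.15, 0, -0.72, 20, 0.1, 0.3, 0, -1.44, 20, 0.15, 0.45, 0, -2.16, 20, 0.15, 0.45, 0, -2.788, 20, 0.15, 0.45, 0, -2.788]'
python3 - <<'E'
from h import *
togo(617.6,-327,196,0.567)
c=cap("wrist"); np.savez("w6.npz",**c); cv2.imwrite("pics/w6.png",crop(c,120,20,320,270,2))
E
```

```text
time: 14.48
tool_pos: [576.8, 19.0, 327.7]
tcp_rot: [3.142, 0.002, -0.13]
contact_force: [1.5, 0.5, 0.3]
grip_width: 41.9
finger_force: 30.0
time: 15.1
tool_pos: [608.0, -282.6, 327.4]
tcp_rot: [-3.14, 0.002, -0.13]
contact_force: [1.2, 0.3, 0.3]
grip_width: 41.8
finger_force: 30.0
time: 15.72
tool_pos: [617.1, -327.4, 327.3]
tcp_rot: [-3.139, 0.001, 0.565]
contact_force: [-0.3, 0.4, -0.4]
grip_width: 41.9
finger_force: 30.0
tool shift [  0.6  -0.  131.3] turn(tool z) -0.002 yaw now 0.565 q6 0.41
```

View pics/w6.png

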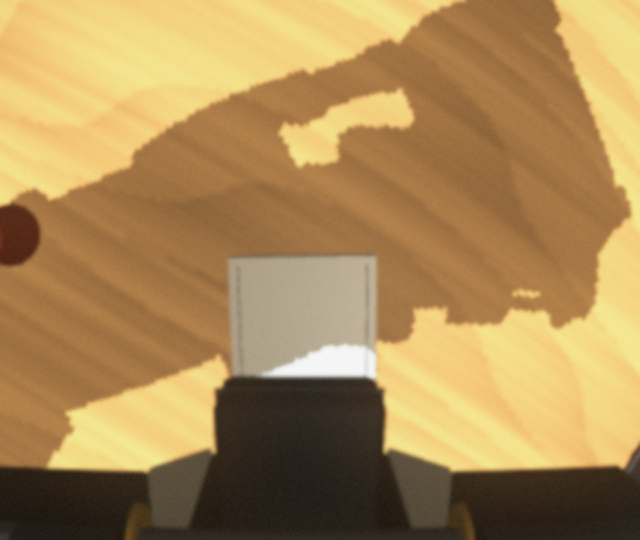

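The tray far edge (230..376,256) is parallel to the held case (218..384), so yaw is right. I'll check the edge midpoint numerically.

```bash
python3 - <<'E'
from h import *
c=dict(np.load("w6.npz")); A=lambda u,v,z:at(c,(u+.5)/2-.5+120,(v+.5)/2-.5+20,z,1)
L,R=A(230,256,10),A(376,256,10);m=(L+R)/2; print(L,R,np.linalg.norm(L-R),"centre",m-47*np.array([np.cos(.567),np.sin(.567)]),"yaw",np.arctan2(L[0]-R[0],R[1]-L[1]), np.arctan2(-(L-R)[0],(L-R)[1]))
E
python3 -m crank '[20, 0, 0, 0.4, 0, 20, 0, 0, 0.8, 0, 20, 0, 0, 1.1, 0, 20, 0, 0, 1.22, 0, 20, 0, 0, 1.22, 0]'
```

```text
[ 639.6 -273.2] [ 675.4 -329.7] 66.88714375722735 centre [ 617.85474422 -326.6938843 ] yaw -2.576812751336053 0.5647799022537403
time: 16.4
tool_pos: [617.2, -327.1, 206.7]
tcp_rot: [-3.141, 0.001, 0.566]
contact_force: [-0.3, -0.2, -0.6]
grip_width: 41.6
finger_force: 30.0
```

```bash
python3 -m crank '[20, 0, 0, 0.08, 0, 20, 0, 0, 0.1, 0, 20, 0, 0, 0.1, 0, 20, 0, 0, 0.1, 0]'; python3 -m crank '[20, 0, 0, 0.01, 0, 20, 0, 0, 0.02, 0, 20, 0, 0, 0.02, 0, 20, 0, 0, 0.02, 0]'
```

```text
time: 16.9
tool_pos: [617.4, -327.4, 197.7]
tcp_rot: [3.141, -0.0, 0.567]
contact_force: [-0.5, 0.1, -1.7]
grip_width: 41.9
finger_force: 30.0
time: 17.4
tool_pos: [617.3, -327.3, 195.2]
tcp_rot: [3.142, 0.0, 0.567]
contact_force: [-0.2, 0.2, -0.3]
grip_width: 41.5
finger_force: 30.0
```

```bash
python3 -m crank '[20, 0, 0, 0.01, 0, 20, 0, 0, 0.02, 0, 20, 0, 0, 0.02, 0, 20, 0, 0, 0.02, 0]'; python3 -m crank '[20, 0, 0, 0.005, 0, 20, 0, 0, 0.005, 0]'
```

```text
time: 17.9
tool_pos: [617.3, -327.4, 193.3]
tcp_rot: [3.141, -0.0, 0.567]
contact_force: [-0.4, -0.6, 0.5]
grip_width: 41.5
finger_force: 30.0
time: 18.15
tool_pos: [617.2, -327.3, 193.3]
tcp_rot: [3.141, -0.0, 0.567]
contact_force: [-2.0, 1.0, 4.6]
grip_width: 42.2
finger_force: 30.0
```

Contact at the expected height. Release and retreat.

Converted, -140 mm is -1.4, -100 mm is -1.

```bash
python3 -m crank '[80, 0, 0, 0, 0, 80, 0, 0, 0, 0, 80, 0, 0, 0, 0, 80, 0, 0, 0, 0, 80, 0, 0, 0, 0]'; python3 -m crank '[92, 0, 0, -0.2, 0, 92, 0, 0, -0.6, 0, 92, -0.4, 0, -1, 0, 92, -0.8, 0, -1.4, 0, 92, -0.8, 0, -1.4, 0]'
python3 - <<'E'
from h import *
c=cap("wrist"); cv2.imwrite("pics/w7.png",crop(c,130,60,270,200,2))
togo(583,315,333,-0.106)
E
```

```text
time: 18.77
tool_pos: [617.3, -327.3, 192.6]
tcp_rot: [3.142, 0.0, 0.567]
contact_force: [-0.2, -0.1, -0.7]
grip_width: 79.8
finger_force: 0.0
time: 19.4
tool_pos: [548.3, -372.3, 338.9]
tcp_rot: [3.132, -0.002, 0.564]
contact_force: [-0.0, -0.4, -0.6]
grip_width: 91.7
finger_force: 0.0
tool shift [ 395.9 -561.5    3.3] turn(tool z) 0.671 yaw now 0.565 q6 0.3
```

View pics/w7.png

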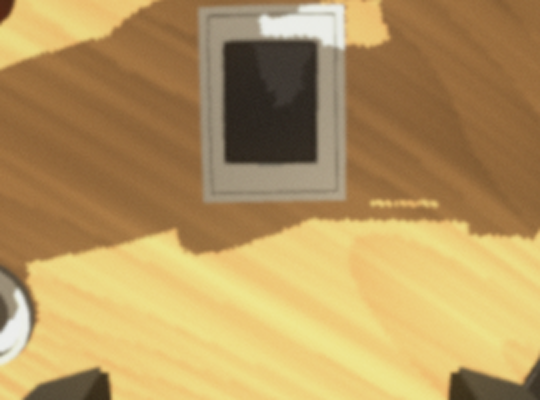

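The case (270,102) lies flat inside the tray. On the way to the tin, I'll stop in front of the shelf to measure it.

Run:
```python
from h import *
togo(490,-50,400,0.2)
```

```text
tool shift [ 122.  -302.9  -63.7] turn(tool z) 0.365 yaw now 0.565 q6 0.3
```

Converted, -250 mm is -2.5, -200 mm is -2, 0.3 rad is 1.2.

```bash
python3 -m crank '[92, 0.2, -0.5, -0.1, 0.24, 92, 0.4, -1, -0.2, 0.48, 92, 0.6, -1.5, -0.3, 0.72, 92, 0.8, -2, -0.42, 0.96, 92, 1.01, -2.5, -0.53, 1.2]'
python3 - <<'E'
from h import *
togo(490,-50,400,0.2)
E
```

```text
time: 20.08
tool_pos: [500.5, -102.6, 385.5]
tcp_rot: [-3.141, 0.001, 0.266]
contact_force: [0.8, 1.2, -0.1]
grip_width: 91.8
finger_force: 0.0
tool shift [  3.7 -53.6 -14.5] turn(tool z) 0.066 yaw now 0.266 q6 0.95
```

Converted, -53 mm is -0.53, -12 mm is -0.12, 0.066 rad is 0.264.

```bash
python3 -m crank '[92, 0.04, -0.53, -0.12, 0.264, 92, 0.04, -0.53, -0.12, 0.264, 92, 0.04, -0.53, -0.12, 0.264]'
python3 - <<'E'
from h import *
c=cap("wrist"); np.savez("w8.npz",**c); cv2.imwrite("pics/w8.png",crop(c,130,10,300,220,2.6))
print(bot.get_obs()["tool_pos"].round(1)); togo(622.7,314.4,330,-0.11)
E
```

```text
time: 20.45
tool_pos: [490.9, -52.7, 397.3]
tcp_rot: [3.141, 0.001, 0.203]
contact_force: [0.7, -0.8, -0.4]
grip_width: 91.9
finger_force: 0.0
[491.  -53.3 397.1]
tool shift [ 202.6 -334.    67.1] turn(tool z) 0.311 yaw now 0.201 q6 1.11
```

View pics/w8.png

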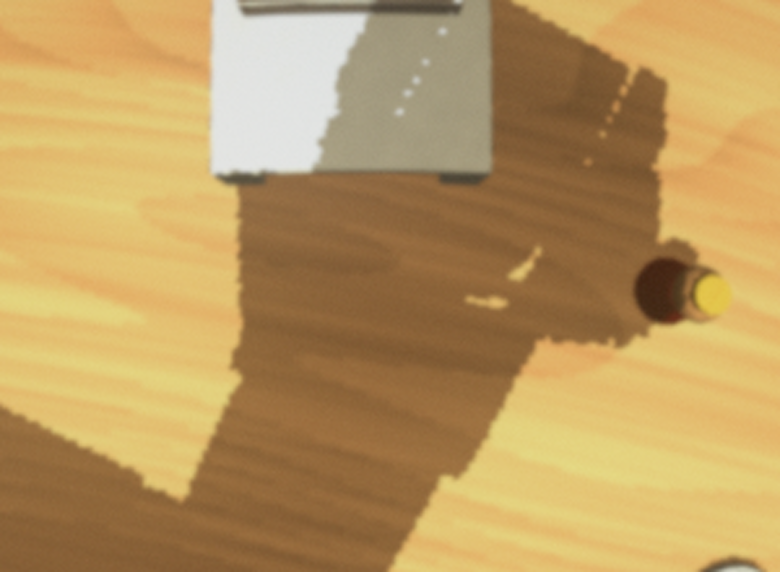

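Shelf front edge (212,174)-(492,172), left side up to (212,5), bay opening about 265..440. Figure at (665,290).

Run:
```python
from h import *
c=dict(np.load("w8.npz")); A=lambda u,v,z:at(c,(u+.5)/2.6-.5+130,(v+.5)/2.6-.5+10,z,1)
L,R=A(212,174,44),A(492,172,44); L2,R2=A(212,5,44),A(490,5,44); m=(L+R)/2
print(L,R,np.linalg.norm(L-R)); y=np.arctan2(-(L-R)[0],(L-R)[1]); print("yaw",y,np.arctan2(*(L2-L)[::-1]),np.arctan2(*(R2-R)[::-1]))
print("front mid",m,"bay", A(265,180,25),A(440,180,25),"fig base",A(662,292,0))
for w in(y,):
    print("origin",m+40*np.array([np.cos(w),np.sin(w)]))
```

```text
[595.2  30.2] [617.5 -76.7] 109.20119046970139
yaw 0.2056568661551575 0.21089708163072216 0.2055118104011862
front mid [606.35 -23.25] bay [598.   11.6] [612.2 -58.7] fig base [ 591. -171.]
origin [645.50708228 -15.08159088]
```

```bash
python3 -m crank '[92, 0.31, -0.51, 0.1, 0.24, 92, 0.62, -1.02, 0.2, 0.48, 92, 0.93, -1.53, 0.3, 0.72, 92, 1.24, -2.04, 0.4, 0.96, 92, 1.55, -2.55, 0.5, 1.244]'
python3 - <<'E'
from h import *
togo(622.7,314.4,320,-0.11)
E
```

```text
time: 21.12
tool_pos: [593.1, 228.3, 346.2]
tcp_rot: [3.141, 0.001, -0.114]
contact_force: [0.4, -1.1, 0.4]
grip_width: 91.5
finger_force: 0.0
tool shift [ 19.5 -89.   26.2] turn(tool z) -0.004 yaw now -0.114 q6 1.93
```

```bash
python3 -m crank '[92, -0.1, -0.45, 0, 0, 92, -0.2, -0.89, 0, 0, 92, -0.2, -0.89, 0, 0, 92, -0.2, -0.89, 0, 0]'
python3 - <<'E'
from h import *
c=cap("wrist"); np.savez("w9.npz",**c)
cv2.imwrite("pics/w9.png",crop(c,150,70,240,180,3.3))
print(proj(c,(622.7,314.4,54),1))
togo(622.7,314.4,320,-0.11)
E
```

```text
time: 21.62
tool_pos: [582.3, 317.3, 346.6]
tcp_rot: [3.14, 0.001, -0.111]
contact_force: [-0.2, 0.4, 0.3]
grip_width: 91.9
finger_force: 0.0
[268.36819608 158.32148383]
tool shift [40.3 -2.  26.9] turn(tool z) -0.002 yaw now -0.112 q6 2.07
```

View pics/w9.png

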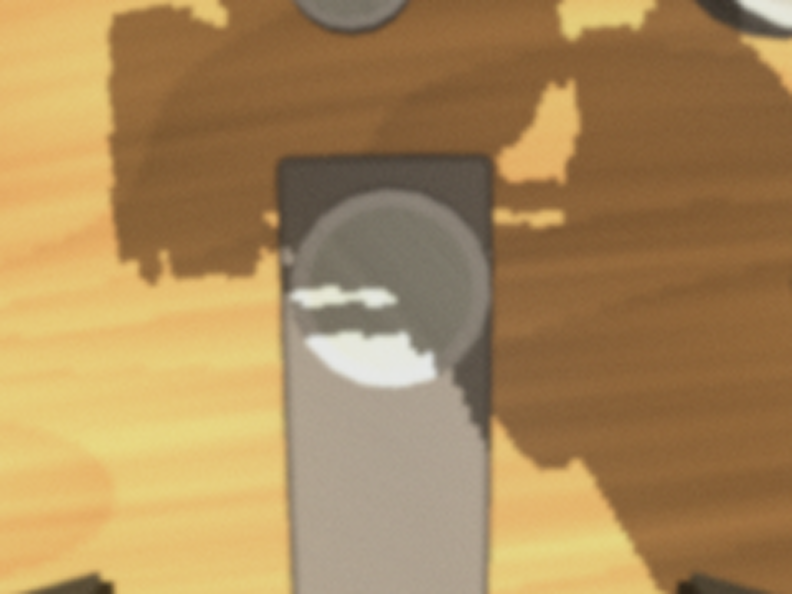

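The tin top is at (390,288), which matches the prediction within 1 px, and the box end is at (280..490,157). Descend.

```bash
python3 - <<'E'
from h import *
c=dict(np.load("w9.npz")); A=lambda u,v,z:at(c,(u+.5)/3.3-.5+150,(v+.5)/3.3-.5+70,z,1)
print("tin",A(390,288.5,54),"box",A(280,157,30),A(490,157,30),A(294,560,30),A(489,560,30))
E
python3 -m crank '[92, 0.2, -0.01, 0.4, 0, 92, 0.408, -0.02, 0.8, 0, 92, 0.408, -0.02, 1.15, 0, 92, 0.408, -0.02, 1.27, 0, 92, 0.408, -0.02, 1.27, 0]'
python3 -m crank '[70, 0, 0, 0.005, 0, 50, 0, 0, 0.005, 0, 30, 0, 0, 0.005, 0, 30, 0, 0, 0.005, 0, 30, 0, 0, 0.005, 0]'
```

```text
tin [623.8 314.7] box [660.8 340.9] [654.3 283.9] [544.  352.7] [537.5 295. ]
time: 22.3
tool_pos: [622.7, 315.1, 220.6]
tcp_rot: [3.141, 0.001, -0.111]
contact_force: [0.1, -0.5, 0.6]
grip_width: 91.7
finger_force: 0.0
time: 22.92
tool_pos: [622.3, 316.0, 220.4]
tcp_rot: [3.141, -0.0, -0.11]
contact_force: [-1.5, -1.0, 0.9]
grip_width: 51.1
finger_force: 30.0
```

```bash
python3 -m crank '[20, 0, 0, -0.2, 0, 20, 0, 0, -0.6, 0, 20, 0, 0, -0.9, 0, 20, 0, 0, -0.9, 0]'
python3 - <<'E'
from h import *
togo(447.5,229.5,310,-0.11)
E
```

```text
time: 23.42
tool_pos: [622.9, 316.3, 314.6]
tcp_rot: [-3.138, -0.007, -0.11]
contact_force: [0.2, 0.4, -0.8]
grip_width: 51.0
finger_force: 30.0
tool shift [-164.8  105.5    4.6] turn(tool z) -0.0 yaw now -0.11 q6 2.04
```

```bash
python3 -m crank '[20, -0.5, 0.32, 0, 0, 20, -1, 0.64, 0, 0, 20, -1.5, 0.96, 0, 0, 20, -1.65, 1.055, 0, 0, 20, -1.65, 1.055, 0, 0]'
python3 - <<'E'
from h import *
togo(447.5,229.5,198,-0.11)
E
```

```text
time: 24.05
tool_pos: [445.8, 228.9, 310.0]
tcp_rot: [3.141, 0.001, -0.11]
contact_force: [0.5, 1.1, -0.0]
grip_width: 51.2
finger_force: 30.0
tool shift [  1.6  -0.8 112. ] turn(tool z) -0.0 yaw now -0.11 q6 2.0
```

Converted, 109 mm is 1.09, 104 mm is 1.04.

```bash
python3 -m crank '[20, 0.01, 0, 0.4, 0, 20, 0.01, 0, 0.8, 0, 20, 0.01, 0, 1.04, 0, 20, 0.01, 0, 1.09, 0, 20, 0.01, 0, 1.09, 0]'; python3 -m crank '[20, 0, 0, 0.01, 0, 20, 0, 0, 0.02, 0, 20, 0, 0, 0.02, 0, 20, 0, 0, 0.02, 0]'
```

```text
time: 24.68
tool_pos: [448.5, 229.5, 201.2]
tcp_rot: [-3.141, -0.0, -0.11]
contact_force: [0.9, -1.0, -1.1]
grip_width: 51.0
finger_force: 30.0
time: 25.18
tool_pos: [447.8, 229.2, 199.4]
tcp_rot: [-3.141, -0.001, -0.11]
contact_force: [0.6, -0.7, -1.4]
grip_width: 51.3
finger_force: 30.0
```

Converted, 4 mm is 0.04, 3 mm is 0.03.

```bash
python3 -m crank '[20, 0, 0, 0.01, 0, 20, 0, 0, 0.02, 0, 20, 0, 0, 0.03, 0, 20, 0, 0, 0.04, 0, 20, 0, 0, 0.04, 0]'; python3 -m crank '[20, 0, 0, 0.005, 0, 20, 0, 0, 0.01, 0, 20, 0, 0, 0.01, 0]'
```

```text
time: 25.8
tool_pos: [447.7, 229.1, 195.0]
tcp_rot: [3.141, 0.0, -0.11]
contact_force: [-0.1, 0.5, -1.4]
grip_width: 51.0
finger_force: 30.0
time: 26.18
tool_pos: [447.7, 229.2, 194.4]
tcp_rot: [3.142, -0.0, -0.11]
contact_force: [-2.1, 0.6, 3.6]
grip_width: 50.9
finger_force: 30.0
```

The manual's scale: shifts go in units of 100 mm and turns go in units of 0.25 rad. Converting my numbers, -140 mm is -1.4, -100 mm is -1.

```bash
python3 -m crank '[84, 0, 0, 0, 0, 84, 0, 0, 0, 0, 84, 0, 0, 0, 0, 84, 0, 0, 0, 0, 84, 0, 0, 0, 0]'; python3 -m crank '[92, 0, 0, -0.2, 0, 92, 0, 0, -0.6, 0, 92, 0, -0.3, -1, 0, 92, 0, -0.6, -1.4, 0, 92, 0, -0.6, -1.4, 0]'
python3 - <<'E'
from h import *
c=cap("wrist"); np.savez("w10.npz",**c);cv2.imwrite("pics/w10.png",crop(c,130,40,320,220,2.5))
togo(552,323.3,300,-0.102)
E
```

```text
time: 26.8
tool_pos: [447.7, 229.2, 194.1]
tcp_rot: [3.141, 0.0, -0.11]
contact_force: [0.1, 0.2, 0.8]
grip_width: 83.7
finger_force: 0.0
time: 27.42
tool_pos: [454.9, 290.6, 337.3]
tcp_rot: [-3.138, -0.006, -0.108]
contact_force: [-0.1, -0.4, -0.3]
grip_width: 91.7
finger_force: 0.0
tool shift [ 93.5 -44.3  35.1] turn(tool z) -0.007 yaw now -0.109 q6 2.1
```

View pics/w10.png

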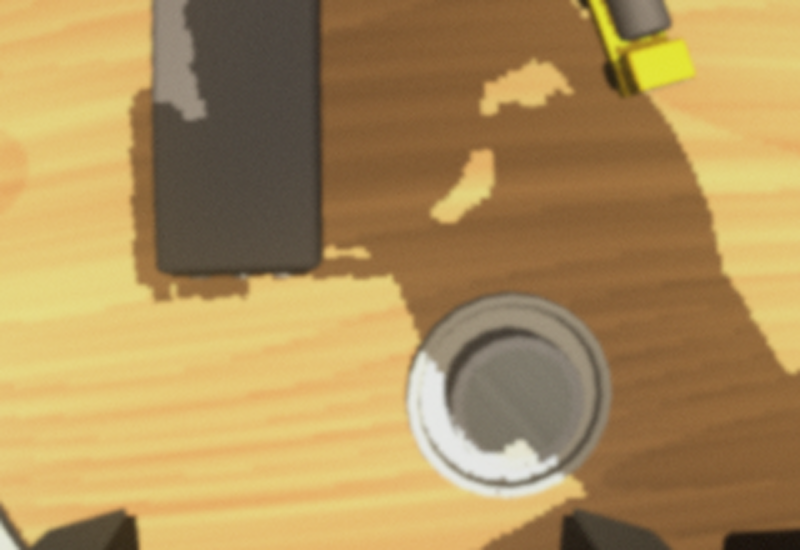

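The tin (515,400) sits in the wide dish (508,395). The box near end is at (156..322,272).

```bash
python3 - <<'E'
from h import *
c=dict(np.load("w10.npz")); A=lambda u,v,z:at(c,(u+.5)/2.5-.5+130,(v+.5)/2.5-.5+40,z,1)
a,b=A(155,265,30),A(322,265,30);a2,b2=A(153,20,30),A(321,20,30);print(a,b,A(240,273,30),np.arctan2(*(a2-a)[::-1]),np.arctan2(*(b2-b)[::-1]))
E
python3 -m crank '[92, 0.45, -0.22, 0.2, -0.028, 92, 0.935, -0.44, 0.38, -0.028, 92, 0.935, -0.44, 0.7, -0.028, 92, 0.935, -0.44, 1, -0.028, 92, 0.935, -0.44, 1, -0.028]'
python3 - <<'E'
from h import *
togo(552,323.3,188,-0.102)
E
```

```text
[515.5 356.7] [508.  296.8] [508.6 326.2] -0.11164147282456771 -0.10612895023844783
time: 28.1
tool_pos: [551.0, 320.9, 229.9]
tcp_rot: [3.137, 0.008, -0.104]
contact_force: [-0.8, -0.6, 0.5]
grip_width: 91.8
finger_force: 0.0
tool shift [ 0.8 -2.5 41.9] turn(tool z) -0.002 yaw now -0.104 q6 2.08
```

Converted, -2 mm is -0.02, 43 mm is 0.43, 0.003 rad is 0.012.

```bash
python3 -m crank '[92, 0.01, -0.02, 0.25, 0.012, 92, 0.01, -0.02, 0.4, 0.012, 92, 0.01, -0.02, 0.43, 0.012, 92, 0.01, -0.02, 0.43, 0.012]'; python3 -m crank '[60, 0, 0, 0, 0, 40, 0, 0, 0, 0, 40, 0, 0, 0, 0, 40, 0, 0, 0, 0, 40, 0, 0, 0, 0]'; python3 -m crank '[40, 0, 0, 0, 0, 40, 0, 0, 0, 0]'
```

```text
time: 28.6
tool_pos: [553.5, 324.1, 191.7]
tcp_rot: [-3.141, -0.001, -0.106]
contact_force: [1.0, -0.7, 0.6]
grip_width: 91.9
finger_force: 0.0
time: 29.22
tool_pos: [553.3, 323.9, 191.4]
tcp_rot: [3.141, 0.0, -0.106]
contact_force: [-1.7, -2.2, 4.3]
grip_width: 59.9
finger_force: 30.0
time: 29.48
tool_pos: [553.3, 323.9, 191.4]
tcp_rot: [3.141, 0.0, -0.106]
contact_force: [-2.0, -3.7, 5.0]
grip_width: 59.8
finger_force: 30.0
```

```bash
python3 -m crank '[40, 0, 0, -0.1, 0, 40, 0, 0, -0.5, 0, 40, 0, 0, -1, 0, 40, 0, 0, -1, 0]'
python3 - <<'E'
from h import *
togo(473.7,-51,290,0.207)
E
```

```text
time: 29.98
tool_pos: [554.3, 325.0, 295.9]
tcp_rot: [-3.136, -0.008, -0.106]
contact_force: [-0.2, -0.5, -4.0]
grip_width: 59.9
finger_force: 30.0
tool shift [-40.4 382.4   5.9] turn(tool z) -0.313 yaw now -0.106 q6 2.09
```

Converted, -5 mm is -0.05, 240 mm is 2.4, -0.18 rad is -0.72.

```bash
python3 -m crank '[40, -0.05, 0.48, 0, 0, 40, -0.1, 0.96, 0, 0, 40, -0.15, 1.44, 0, -0.24, 40, -0.2, 1.92, 0, -0.48, 40, -0.25, 2.4, 0, -0.72]'
python3 - <<'E'
from h import *
togo(473.7,-51,290,0.207)
E
```

```text
time: 30.6
tool_pos: [502.1, 87.0, 289.9]
tcp_rot: [-3.141, 0.002, 0.076]
contact_force: [0.9, 1.7, -4.0]
grip_width: 59.5
finger_force: 30.0
tool shift [-3.880e+01  1.354e+02 -1.000e-01] turn(tool z) -0.131 yaw now 0.076 q6 1.52
```

Converted, 135 mm is 1.35, 90 mm is 0.9, -0.132 rad is -0.528.

```bash
python3 -m crank '[40, -0.13, 0.45, 0, -0.2, 40, -0.26, 0.9, 0, -0.4, 40, -0.38, 1.35, 0, -0.528, 40, -0.38, 1.35, 0, -0.528]'; python3 -m crank '[40, 0, 0, 0.3, 0, 40, 0, 0, 0.6, 0, 40, 0, 0, 0.8, 0, 40, 0, 0, 0.8, 0]'
python3 - <<'E'
from h import *
togo(473.7,-51,191.4,0.207)
c=cap("wrist"); np.savez("w11.npz",**c);cv2.imwrite("pics/w11.png",crop(c,120,20,320,240,2.4))
E
```

```text
time: 31.1
tool_pos: [474.4, -51.6, 290.1]
tcp_rot: [-3.141, 0.002, 0.202]
contact_force: [-0.2, 0.2, -3.0]
grip_width: 59.8
finger_force: 30.0
time: 31.6
tool_pos: [474.4, -48.3, 209.3]
tcp_rot: [-3.139, 0.004, 0.206]
contact_force: [-0.4, 0.3, -2.9]
grip_width: 59.7
finger_force: 30.0
tool shift [-1.2  2.5 17.9] turn(tool z) -0.001 yaw now 0.206 q6 1.1
```

View pics/w11.png

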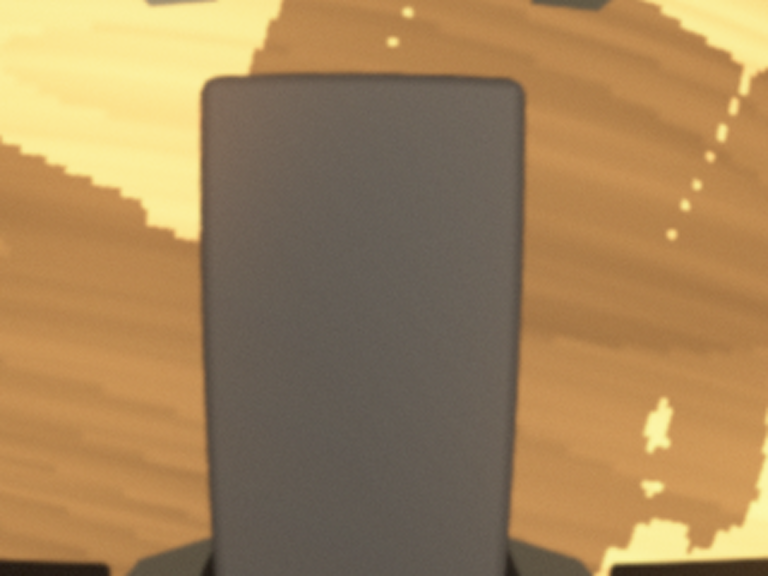

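The box (203..524, front edge 76) points squarely at the bay; post inner feet at (217,0) and (532,0).

Run:
```python
from h import *
c=dict(np.load("w11.npz")); A=lambda u,v,z:at(c,(u+.5)/2.4-.5+120,(v+.5)/2.4-.5+20,z,1)
a,b=A(203,90,48),A(524,90,48);f=A(363,76,48);p,q=A(217,2,0),A(532,2,0);e=np.array([np.cos(.207),np.sin(.207)]);n=np.array([-e[1],e[0]])
print(a,b,f,"posts",p,q,np.linalg.norm(p-q)); F=np.array([606.3,-23.2])
for k,x in dict(a=a,b=b,f=f,p=p,q=q,grip=np.array([474.4,-49.])).items(): print(k,"along",((x-F)@e).round(1),"lat",((x-F)@n).round(1))
togo(473.7,-51,191.4,0.207)
```

```text
[568.6   1.6] [580.4 -54.8] [576.1 -26.2] posts [598.3  14.4] [614.4 -60.2] 76.31756023353998
a along -31.8 lat 32.0
b along -31.8 lat -25.6
f along -30.2 lat 3.3
p along -0.1 lat 38.4
q along 0.3 lat -37.9
grip along -134.4 lat 1.9
tool shift [-1.7  2.2 19.1] turn(tool z) -0.001 yaw now 0.206 q6 1.1
```

Converted, 2.7 mm is 0.027, 17 mm is 0.17.

```bash
python3 -m crank '[40, 0, 0.027, 0.08, 0, 40, 0, 0.027, 0.14, 0, 40, 0, 0.027, 0.17, 0, 40, 0, 0.027, 0.17, 0]'; python3 -m crank '[40, 0, 0, 0.005, 0, 40, 0, 0, 0.01, 0, 40, 0, 0, 0.01, 0]'
```

```text
time: 32.15
tool_pos: [475.6, -52.0, 194.1]
tcp_rot: [-3.142, 0.0, 0.206]
contact_force: [0.4, 0.8, -3.6]
grip_width: 60.2
finger_force: 30.0
time: 32.52
tool_pos: [475.6, -51.9, 193.3]
tcp_rot: [3.141, -0.0, 0.206]
contact_force: [-0.8, 0.1, -3.6]
grip_width: 59.3
finger_force: 30.0
```

Converted, 2 mm is 0.02, 1 mm is 0.01.

```bash
python3 -m crank '[40, 0, 0, 0.01, 0, 40, 0, 0, 0.02, 0, 40, 0, 0, 0.02, 0]'
python3 - <<'E'
from h import *
togo(571.6,-30.5,191.3,0.207)
E
```

```text
time: 32.9
tool_pos: [475.6, -51.9, 191.4]
tcp_rot: [3.141, -0.0, 0.206]
contact_force: [-2.0, -0.3, 0.2]
grip_width: 60.0
finger_force: 30.0
tool shift [98.4 -1.4  0.1] turn(tool z) -0.001 yaw now 0.206 q6 1.1
```

Converted, 84 mm is 0.84, 72 mm is 0.72.

```bash
python3 -m crank '[40, 0.18, 0, 0, 0, 40, 0.36, 0, 0, 0, 40, 0.54, 0, 0, 0, 40, 0.72, 0, 0, 0, 40, 0.84, 0, 0, 0]'; python3 -m crank '[40, 0.03, 0, 0, 0, 40, 0.06, 0, 0, 0, 40, 0.08, 0, 0, 0, 40, 0.08, 0, 0, 0]'
```

```text
time: 33.52
tool_pos: [558.2, -34.7, 191.3]
tcp_rot: [3.141, 0.001, 0.206]
contact_force: [-5.5, -0.8, 5.2]
grip_width: 59.4
finger_force: 30.0
time: 34.02
tool_pos: [565.3, -33.2, 191.3]
tcp_rot: [-3.142, 0.001, 0.206]
contact_force: [-4.4, -0.7, 4.1]
grip_width: 59.5
finger_force: 30.0
```

```bash
python3 -m crank '[40, 0.01, 0, 0, 0, 40, 0.02, 0, 0, 0, 40, 0.03, 0, 0, 0, 40, 0.04, 0, 0, 0, 40, 0.04, 0, 0, 0]'; python3 -m crank '[40, 0.01, 0, 0, 0, 40, 0.02, 0, 0, 0, 40, 0.02, 0, 0, 0]'; python3 -m crank '[40, 0.01, 0, 0, 0, 40, 0.02, 0, 0, 0, 40, 0.02, 0, 0, 0]'
```

```text
time: 34.65
tool_pos: [569.2, -32.4, 191.3]
tcp_rot: [-3.142, 0.001, 0.206]
contact_force: [-5.8, -0.8, 5.1]
grip_width: 59.8
finger_force: 30.0
time: 35.02
tool_pos: [571.1, -32.0, 191.3]
tcp_rot: [-3.142, 0.001, 0.206]
contact_force: [-5.1, -1.1, 4.8]
grip_width: 59.8
finger_force: 30.0
time: 35.4
tool_pos: [571.9, -31.9, 191.3]
tcp_rot: [-3.141, 0.005, 0.206]
contact_force: [-13.0, -3.8, 10.0]
grip_width: 59.6
finger_force: 30.0
```

```bash
python3 -m crank '[40, 0.007, 0, 0, 0, 40, 0.007, 0, 0, 0, 40, 0.007, 0, 0, 0]'
```

```text
time: 35.78
tool_pos: [572.1, -31.9, 191.3]
tcp_rot: [-3.141, 0.006, 0.206]
contact_force: [-13.9, -4.4, 12.1]
grip_width: 59.7
finger_force: 30.0
```

Back wall contact at the expected position. Release, go straight up, and look.

Converted, -180 mm is -1.8, -150 mm is -1.5.

```bash
python3 -m crank '[92, 0, 0, 0, 0, 92, 0, 0, 0, 0, 92, 0, 0, 0, 0, 92, 0, 0, 0, 0, 92, 0, 0, 0, 0]'; python3 -m crank '[92, 0, 0, -0.2, 0, 92, 0, 0, -0.6, 0, 92, 0, 0, -1.1, 0, 92, -0.4, 0, -1.5, 0, 92, -0.9, 0, -1.8, 0]'; python3 -m crank '[92, -0.2, 0, 0, 0, 92, -0.2, 0, 0, 0]'
python3 - <<'E'
from h import *
c=cap("wrist"); np.savez("w12.npz",**c); s=cap("side")
a=crop(c,60,0,440,240,800/440); b=crop(s,60,120,400,220,1.3); o=np.zeros((600,800,3),np.uint8); o[:min(300,a.shape[0]),:a.shape[1]]=a[:300]; o[305:305+b.shape[0],:b.shape[1]]=b
cv2.imwrite("pics/w12.png",o)
E
```

```text
time: 36.4
tool_pos: [574.3, -31.3, 191.1]
tcp_rot: [3.141, -0.0, 0.206]
contact_force: [0.5, -0.1, -0.1]
grip_width: 92.0
finger_force: 0.0
time: 37.02
tool_pos: [485.5, -49.8, 372.8]
tcp_rot: [3.14, -0.002, 0.207]
contact_force: [-0.3, -0.6, 0.5]
grip_width: 92.0
finger_force: 0.0
time: 37.28
tool_pos: [465.6, -53.9, 371.9]
tcp_rot: [3.141, -0.001, 0.205]
contact_force: [0.4, 0.2, 0.5]
grip_width: 92.0
finger_force: 0.0
```

View pics/w12.png

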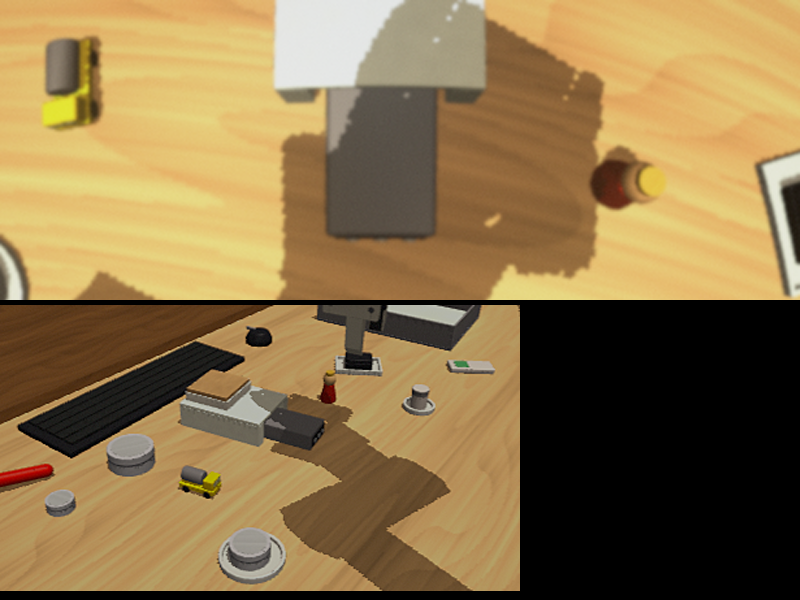

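The box sits centred in the bay with its end at (381,237). The pot, case and tin are in their places, and the figure and truck are standing. One numeric check of the overhang (80 mm expected) before handing in.

Run:
```python
from h import *
c=dict(np.load("w12.npz")); k=800/440; A=lambda u,v,z:at(c,(u+.5)/k-.5+60,(v+.5)/k-.5,z,1)
a=A(381,237,30);l,r=A(275,89,44),A(486,89,44); d=np.linalg.norm(a-(l+r)/2); print(a,l,r,d)
if abs(d-80)<4: print(bot.close_job())
```

```text
[527.3 -40. ] [594.8  29.9] [616.9 -76.8] 80.27456010468069
the job is handed in; nothing more can be done
None
```

The job is done and handed in at about 37 s: the pot, tin and case are each in their own dish or tray, the box is slid under the shelf against the back (80.3 mm standing out, 80 expected), and the figure and truck are still standing where they were.

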